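# Change over the ratchet clamps on two sample tubes

### The job

Two ratchet forceps are mounted on bench stands, each with a capped tube standing between its jaws. On the one that stands open (handles wide apart, jaws clear of the tube), push the free ring handle towards the fixed one until the ratchet catches and the jaws stay closed on the tube by themselves; on the one that is locked (handles closer together, jaws on the tube), press the free handle down to clear the ratchet teeth and let it go all the way open. Leave both tubes standing upright in their cups and do not disturb the bottle, beaker and tip box.

Things in the scene. Friction and masses are not known exactly. Their poses are not given: they have to be found in the camera images.
- pivot_fresh (a point): pivot of the bare steel forceps that starts open; it lies level, 50 mm above the bench, on a fixed white stand (base 270 x 75 x 12 mm). Origin on the upright hinge axis, in the scissor plane; x points from the handles to the jaws and tube, z up. The free handle is on the +y side; the fixed one, on an aluminium post, ends in a 35 mm ring at (-134, -30, 0) mm
- pivot_done (a point): the same point and axes of the other, identical forceps, which is locked on its tube at the start
- pad_fresh (a point): free handle of the open forceps: centre of the top of its flat thumb pad (24 mm along the handle, 16 wide, 9 thick), 110 mm from the pivot, 5 mm above the scissor plane; moves with the handle. x points along the handle from ring to pivot, y away from the fixed handle (opening direction), z up
- pad_done (a point): the same point and axes on the free handle of the locked forceps
- ring_fresh (a point): centre of the finger ring (35 mm outside, 7 mm bar, lying flat) at the end of the free handle of the open forceps, 137 mm from the pivot, 50 mm above the bench; axes as for the pad
- ring_done (a point): the same point on the free handle of the locked forceps
- handle_fresh (a joint): closing angle of the open forceps, rad: 0 fully open, grows as the free handle swings towards the fixed one (about the pivot's +z). Jaws touch the tube at about 0.29; the ratchet catches at about 0.32, 0.39 and 0.46; hard stop 0.53. Springs back to 0 unless a tooth has caught. Closing takes up to about 12 N at the pad
- handle_done (a joint): the same angle of the other forceps; it starts at about 0.39, on the second tooth
- press_fresh (a joint): how far the free handle of the open forceps is pressed down, rad about the pivot: 0 at rest, stop at 0.10 (11 mm at the pad); springs back. Its ratchet teeth lie under the fixed ratchet arm, 85 mm from the pivot, and come clear at about 0.05 (6 mm at the pad, about 5 N; about 9 N at the stop)
- press_done (a joint): the same for the other forceps. With the teeth clear the handle springs open (about 2 N at the pad), but the friction of whatever presses on it can hold it back: move along in the opening direction while pressing, until the angle is below 0.28, before letting it up
- tubemid_fresh (a point): middle of the capped tube (29 mm diameter, 115 mm tall, blue 34 mm cap) that stands loose in a shallow cup between the jaws of the open forceps, 68 mm beyond the pivot; half-way up, its z along the tube
- tubemid_done (a point): the same point on the tube in the locked forceps
- cup_fresh (a point): where the middle of the tube belongs when it stands in the cup of the open forceps' stand (fixed to the stand; cup 22 mm high)
- cup_done (a point): the same for the other stand
- bottle: bystander: glass bottle with black cap, 66 mm diameter, 100 mm tall; origin under its centre
- tipbox: bystander: pipette tip box, 88 x 123 x 69 mm; origin under its centre
- beaker: bystander: open glass beaker, 72 mm diameter, 85 mm tall; origin under its centre

How it is judged:
By the outcome, as a careful person would: the job done as asked, in the order asked, and still so for the second after the job is handed in, with the robot touching nothing.
It also fails if it takes over 54 s, if anything falls off the work surface, if the arm or the gripper's body presses on something with over 40 N, if the wrist force passes 120 N, or if a joint passes its speed limit or range.

### The arm

A 7-joint arm with a two-finger parallel gripper is mounted at the origin on the work surface. World frame = base frame: x ahead of the robot, y to its left, z up, the work surface at z = 0. Lengths are in m, angles in rad, forces in N, time in s.
With the tool pointing down it reaches from about 0.4 to 0.875 m from the base axis. Payload 6.5 kg.
Tool frame: the origin (TCP) lies between the finger pads; the fingertips stand 22 mm ahead of it and the grasp point (between the pads) lies 3 mm ahead of it; x points along the fingers, y is the direction in which the jaws open and shut, and the axes are right-handed (so a half turn about x gives the same grasp; the last joint's range is limited). The gripper opens to 88 mm and grips with 3 to 60 N. Pads are 18 mm wide; open, the fingers measure 123 mm over their backs; the gripper's body (75 mm by 187 mm) begins 45 mm behind the grasp point.
Start: joints at [-0.066, 0.536, -0.004, 1.538, 0.003, 1.067, -0.071], TCP at [0.65, 0, 0.261] pointing down, gripper open.
Joint ranges: [-2.7, 2.7], [-0.37, 2.16], [-1.27, 1.26], [0.24, 2.4], [-1.31, 4.45], [0.19, 1.91], [-2.76, 2.76]. Speed limits (rad/s): [2.39, 2.39, 3.14, 3.14, 3.14, 3.14, 3.14].

### API

Orientations are given as [roll, pitch, yaw] about the fixed x, y, z axes, in that order (R = Rz(yaw) Ry(pitch) Rx(roll)).
In Python, from station import bot gives the robot as it stands.
- The arm moves only by the tool step_arm, never from a script. Its argument "rows" is one flat list of numbers, 5 for each row, row after row: the closure, from -1 (fully open) to 1 (shut), then the shift along the tool's x, y, z in m, then the turn about the tool's x in degrees. In form: [claw, dx, dy, dz, turn, claw, dx, dy, dz, turn, ...]. A call has 1 to 10 rows; each row is the pose to reach, as a shift and turn from the pose measured when the call began, along the tool's axes at that moment; what a row does not reach only later rows make up. A row lasts 1/10 s, in which the tool goes at most 50 mm and 8.59 degrees, less where a joint would pass 70% of its speed; a pose out of reach is approached as far as the arm can. A call with a gripper value outside its range is refused whole. The fingers move at their own pace and stop on an object; the grip force is fixed at half the most. Time passes only in rows, so rows that repeat a pose let the fingers close. It gives the time, the measured TCP pose, the force and the opening at its end, in the units of the state.
- bot.state(): the state, without advancing time (a new reading comes with each control period).
- bot.snapshot(name): name is "scene" or "side" or "wrist"; returns (picture, depth): 480x640x3 uint8, red, green, blue; 480x640 float32, m along the optical axis (not along the pixel's ray), 0 where there is no reading.
- bot.get_calibration(name): a dict with "intrinsics" (3x3 intrinsics, pixels), "rvec" (rotation vector, rad) and "tvec" (3), from world to camera coordinates, as OpenCV has them. Camera axes: x right, y down, z forward; pixel columns grow to the right and rows downward; lengths in m; the calibration is good to about 2 mm. A picture is of the moment at which its call begins: read the wrist's pose just before it. get_calibration takes no time and is no camera call; for the wrist camera it gives the pose at the moment of the call.
- bot.close_job(): hands the job in, once; it reports no verdict.
The state is a dict: "t": time; "joint_pos": joint angles; "joint_vel": joint speeds; "joint_torque": joint torques, N m; "tool_pos": TCP position; "tcp_rot": TCP orientation; "ft_force": force on the tool from outside, world axes, zero at the start; "ft_torque": the same for the moment, N m; "opening": finger opening in m.
Only numpy, scipy, OpenCV 4.12 (cv2) and the standard library are available. Lean on these libraries where they do the work, as an engineer would, in place of code of your own. Each camera call takes 0.05 s, during which the arm holds its last target.

## Working session

There is one attempt and no reset: what is moved stays moved. The work goes in short steps, Python scripts to look and compute and a tool call to move; the robot and the scene stay as the last step left them, time stands still between calls to the robot, and variables do not carry over. Pictures are saved under pics/ and viewed, and the job is handed in when it is done.

Besides the shell and the picture viewer there is one more tool, called after "Call:" as name(argument=value, ...) on one line, values as JSON. step_arm: Moves the arm, as the interface text tells. Its arguments: {"type":"object","properties":{"rows":{"type":"array","items":{"type":"number"}}},"required":["rows"]}

```bash
mkdir -p pics; ls; python3 - <<'E'
from station import bot
import cv2,numpy as np
s=bot.state();print({k:np.round(v,3) for k,v in s.items()})
for n in ["scene","side","wrist"]:
    c=bot.get_calibration(n);p,d=bot.snapshot(n)
    cv2.imwrite(f"pics/{n}0.png",p[:,:,::-1]);np.savez(f"{n}0.npz",p=p,d=d,K=c["intrinsics"],r=c["rvec"],t=c["tvec"])
    print(n,c)
E
```

```text
pics
{'t': np.float64(0.0), 'joint_pos': array([-0.066,  0.537, -0.004,  1.539,  0.003,  1.067, -0.071]), 'joint_vel': array([-0.001, -0.   , -0.001,  0.   ,  0.001, -0.002,  0.   ]), 'joint_torque': array([-0.0000e+00, -5.7098e+01,  9.9000e-01, -2.5160e+01, -5.6000e-02,
        1.8000e-02,  0.0000e+00]), 'tool_pos': array([ 0.649, -0.   ,  0.26 ]), 'tcp_rot': array([-1.48 ,  1.569, -3.051]), 'ft_force': array([0.216, 0.414, 0.727]), 'ft_torque': array([ 0.008, -0.016,  0.031]), 'opening': np.float64(0.088)}
scene {'intrinsics': array([[534.00468576,   0.        , 320.86741167],
       [  0.        , 534.00468576, 235.28042998],
       [  0.        ,   0.        ,   1.        ]]), 'rvec': array([ 1.1991174 ,  2.33949127, -0.93551842]), 'tvec': array([ 0.38012509, -0.29839112,  1.67784064])}
side {'intrinsics': array([[573.38180909,   0.        , 319.30056514],
       [  0.        , 573.38180909, 257.97054917],
       [  0.        ,   0.        ,   1.        ]]), 'rvec': array([ 2.30442202, -0.31103681,  0.14923069]), 'tvec': array([-0.59390734,  0.16218636,  1.2939521 ])}
wrist {'intrinsics': array([[340.84860038,   0.        , 327.17809626],
       [  0.        , 340.84860038, 240.32674189],
       [  0.        ,   0.        ,   1.        ]]), 'rvec': array([-2.81156596e+00, -1.30002502e-03,  3.51785401e-03]), 'tvec': array([-0.64928553, -0.04481696,  0.39238113])}
```

View pics/scene0.png

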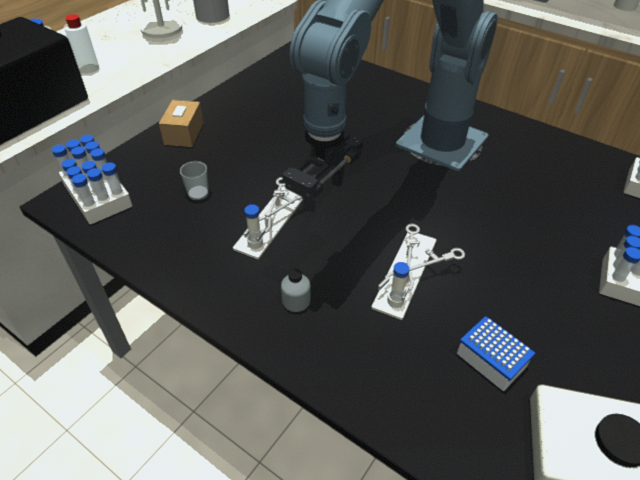

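View pics/side0.png

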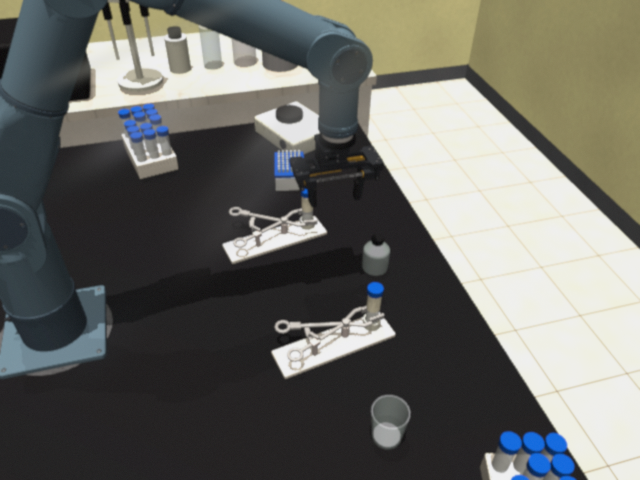

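View pics/wrist0.png

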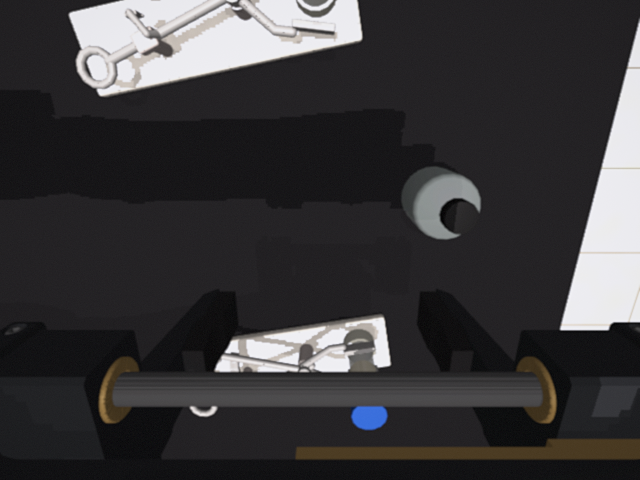

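```bash
cat > h.py <<'E'
import numpy as np,cv2
def load(f):
    z=np.load(f);return z['p'],z['d'],z['K'],cv2.Rodrigues(z['r'])[0],z['t'].reshape(3)
def ray(c,uv,zp):
    p,d,K,R,t=c
    o=-R.T@t; v=R.T@np.linalg.inv(K)@np.array([uv[0],uv[1],1.]); return o+v*(zp-o[2])/v[2]
def pt(c,uv):
    p,d,K,R,t=c
    D=d[int(round(uv[1])),int(round(uv[0]))]
    return R.T@(D*np.linalg.inv(K)@np.array([uv[0],uv[1],1.])-t)
def proj(c,X):
    p,d,K,R,t=c
    q=K@(R@np.asarray(X)+t);return q[:2]/q[2]
def cloud(c):
    p,d,K,R,t=c
    v,u=np.indices(d.shape);P=np.stack([u,v,np.ones_like(u)],-1)@np.linalg.inv(K).T*d[...,None]
    return (P-t)@R
E
python3 - <<'E'
from h import *
for n,b in [("scene",(360,210,480,330)),("scene",(220,160,340,260)),("side",(215,170,345,270)),("side",(260,270,410,385))]:
    c=load(n+"0.npz");x0,y0,x1,y1=b
    s=6 if n=="scene" else 5
    cv2.imwrite(f"pics/z_{n}_{x0}.png",cv2.resize(c[0][y0:y1,x0:x1,::-1],None,fx=s*.8,fy=s*.8,interpolation=cv2.INTER_CUBIC))
for n,uvs in [("side",[(236,211),(242,245),(283,327),(295,358),(306,192),(375,288),(376,255),(388,420)]),("scene",[(412,229),(458,253),(401,268),(251,211),(280,182)])]:
    c=load(n+"0.npz")
    for q in uvs: print(n,q,ray(c,q,.05).round(3),pt(c,q).round(3))
E
```

```text
side (236, 211) [0.457 0.259 0.05 ] [0.463 0.319 0.003]
side (242, 245) [0.449 0.12  0.05 ] [0.448 0.115 0.054]
side (283, 327) [ 0.488 -0.167  0.05 ] [ 0.496 -0.124 -0.002]
side (295, 358) [ 0.493 -0.254  0.05 ] [ 0.492 -0.26   0.058]
side (306, 192) [0.66  0.294 0.05 ] [0.632 0.185 0.133]
side (375, 288) [ 0.72  -0.108  0.05 ] [ 0.688 -0.18   0.13 ]
side (376, 255) [ 0.761 -0.002  0.05 ] [ 0.755 -0.015  0.063]
side (388, 420) [ 0.627 -0.44   0.05 ] [ 0.638 -0.421  0.015]
scene (412, 229) [0.448 0.132 0.05 ] [ 0.4    0.113 -0.001]
scene (458, 253) [0.454 0.261 0.05 ] [0.408 0.249 0.001]
scene (401, 268) [0.576 0.173 0.05 ] [0.641 0.2   0.131]
scene (251, 211) [ 0.635 -0.235  0.05 ] [ 0.695 -0.175  0.13 ]
scene (280, 182) [ 0.501 -0.247  0.05 ] [ 0.454 -0.287 -0.003]
```

```bash
python3 - <<'E'
import cv2,numpy as np
a=[cv2.imread("pics/"+f) for f in ["z_side_215.png","z_side_260.png"]]
w=max(i.shape[1] for i in a)
a=[cv2.copyMakeBorder(i,0,0,0,w-i.shape[1],cv2.BORDER_CONSTANT) for i in a]
o=np.vstack(a);print(o.shape);cv2.imwrite("pics/zz.png",cv2.resize(o,None,fx=.69,fy=.69))
E
```

```text
(860, 600, 3)
```

View pics/zz.png

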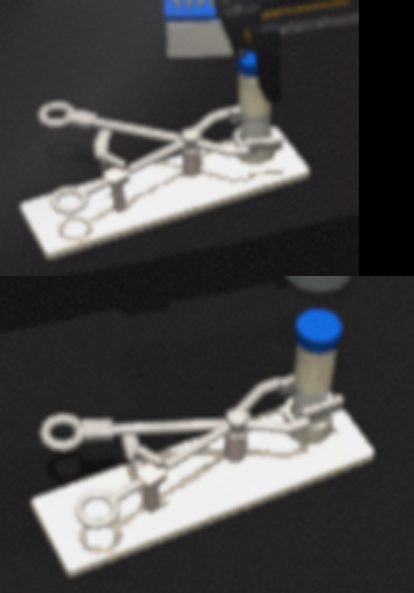

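View pics/z_scene_360.png

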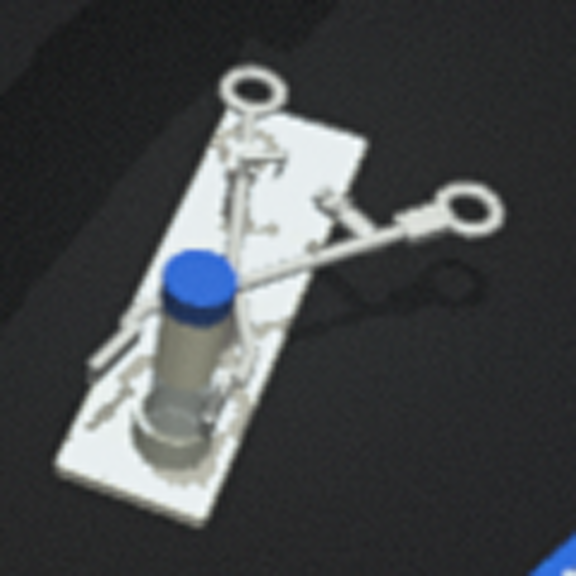

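View pics/z_side_260.png

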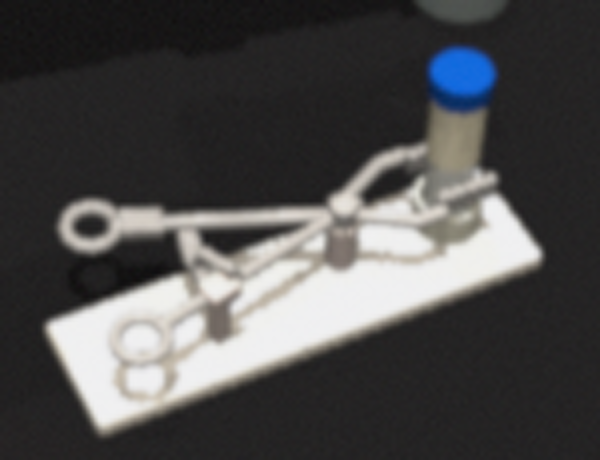

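```bash
python3 - <<'E'
from h import *
from station import bot
S=load("side0.npz");C=load("scene0.npz");W=load("wrist0.npz")
for n,c,uv,z in [("pivA",S,(283.8,219.6),.055),("pivB",S,(346.2,321),.055),("frA_s",S,(215+55/2.76,170+114/2.76),.05),("fxA_s",S,(215+71/2.76,170+200/2.76),.05),
 ("frA_c",C,(360+469/4.8,210+210/4.8),.05),("fxA_c",C,(360+254/4.8,210+91/4.8),.05),("padA_c",C,(360+423/4.8,210+220/4.8),.055),("padA_s",S,(215+86/2.76,170+118/2.76),.055),
 ("frB",S,(260+91/4,270+226/4),.05),("fxB",S,(260+142/4,270+340/4),.05),("padB",S,(260+140/4,270+221/4),.055),("pivA_w",W,(235,3),.055),("fxA_w",W,(97,67),.05)]:
    print(n,uv,ray(c,uv,z).round(4))
from scipy.spatial.transform import Rotation as Ro
print(Ro.from_euler('xyz',bot.state()['tcp_rot']).as_matrix().round(3))
E
```

```text
pivA (283.8, 219.6) [0.5712 0.1849 0.055 ]
pivB (346.2, 321) [ 0.6237 -0.1906  0.055 ]
frA_s (234.92753623188406, 211.30434782608697) [0.4541 0.2587 0.05  ]
fxA_s (240.72463768115944, 242.46376811594203) [0.4473 0.1301 0.05  ]
frA_c (457.70833333333337, 253.75) [0.457  0.2611 0.05  ]
fxA_c (412.9166666666667, 228.95833333333334) [0.4466 0.1339 0.05  ]
padA_c (448.125, 255.83333333333334) [0.4812 0.2467 0.055 ]
padA_s (246.15942028985506, 212.7536231884058) [0.4812 0.2386 0.055 ]
frB (282.75, 326.5) [ 0.4876 -0.1655  0.05  ]
fxB (295.5, 355.0) [ 0.4959 -0.2473  0.05  ]
padB (295.0, 325.25) [ 0.5132 -0.1732  0.055 ]
pivA_w (235, 3) [0.5733 0.1791 0.055 ]
fxA_w (97, 67) [0.446  0.1323 0.05  ]
[[-0.001  1.     0.   ]
 [-0.     0.    -1.   ]
 [-1.    -0.001  0.   ]]
```

View pics/z_scene_220.png

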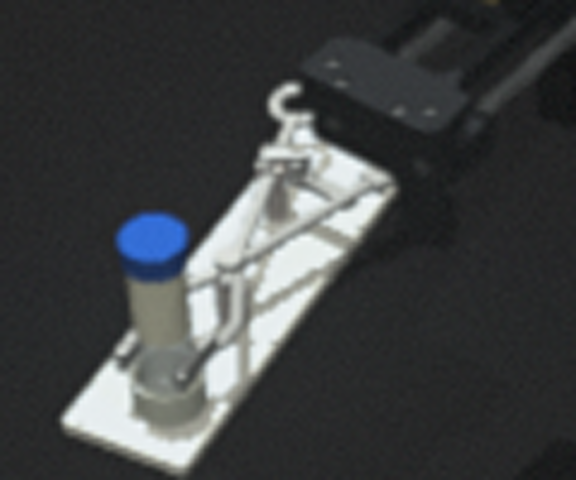

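Call:
step_arm(rows=[1, 0, -0.148, -0.284, -68, 1, 0, -0.148, -0.284, -68, 1, 0, -0.148, -0.284, -68, 1, 0, -0.148, -0.284, -68, 1, 0, -0.148, -0.284, -68, 1, 0, -0.148, -0.284, -68, 1, 0, -0.148, -0.284, -68, 1, 0, -0.148, -0.284, -68, 1, 0, -0.148, -0.284, -68, 1, 0, -0.148, -0.284, -68])

```text
t: 1.15
tool_pos: [0.5019, 0.2832, 0.26]
tcp_rot: [-2.372, 1.569, -2.76]
ft_force: [0.6, -0.4, -0.2]
opening: 0.0099
```

```bash
cat > snap.py <<'E'
import sys,cv2,numpy as np
from station import bot
from scipy.spatial.transform import Rotation as Ro
def snap(n,tag):
    c=bot.get_calibration(n);p,d=bot.snapshot(n)
    cv2.imwrite(f"pics/{n}{tag}.png",p[:,:,::-1]);np.savez(f"{n}{tag}.npz",p=p,d=d,K=c["intrinsics"],r=c["rvec"],t=c["tvec"])
for n in sys.argv[2:]: snap(n,sys.argv[1])
s=bot.state();print(s['t'],s['tool_pos'].round(4),s['ft_force'].round(2),s['opening'],s['joint_pos'].round(2))
print(Ro.from_euler('xyz',s['tcp_rot']).as_matrix().round(3))
E
python3 snap.py 1 wrist
```

```text
1.2 [0.502  0.2831 0.26  ] [ 0.25  0.72 -0.63] 0.0061928829316464625 [-0.33  0.44 -0.34  1.72  0.17  1.01  0.45]
[[-0.001  0.379  0.925]
 [-0.001  0.925 -0.379]
 [-1.    -0.001 -0.001]]
```

View pics/wrist1.png

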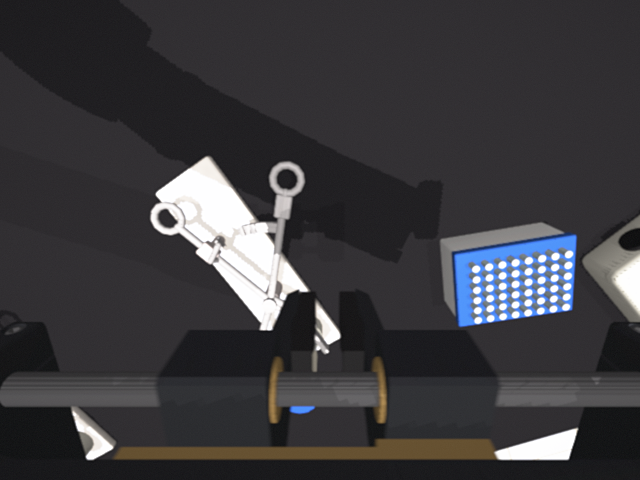

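```bash
python3 - <<'E'
from h import *
W=load("wrist1.npz")
P={n:ray(W,uv,z) for n,uv,z in [("piv",(270,302),.055),("pad",(283.5,207),.055),("ring",(287,179.5),.05),("fix",(168,216.5),.05),("tipcorner",(455,250),.069)]}
for n in P: print(n,P[n].round(4),(np.linalg.norm(P[n]-P["piv"])).round(4))
v=P["ring"]-P["piv"];print(np.degrees(np.arctan2(v[1],v[0])))
E
```

```text
piv [0.5698 0.1886 0.055 ] 0.0
pad [0.4792 0.2462 0.055 ] 0.1073
ring [0.4564 0.2597 0.05  ] 0.134
fix [0.4448 0.1328 0.05  ] 0.137
tipcorner [0.5803 0.3876 0.069 ] 0.1998
147.88728429294608
```

Call:
step_arm(rows=[1, 0.05, 0, 0, 0, 1, 0.1, 0, 0, 0, 1, 0.15, 0, 0, 0, 1, 0.18, 0, 0, 0, 1, 0.2, 0, 0, 0, 1, 0.2, 0, 0, 0])

```text
t: 1.8
tool_pos: [0.5003, 0.281, 0.0572]
tcp_rot: [-2.133, 1.564, -2.524]
ft_force: [0.2, -0.2, 0.6]
opening: 0.0003
```

```bash
python3 snap.py 2 wrist side
```

```text
1.9 [0.5022 0.2826 0.0604] [ 0.79 -0.65 -0.32] 0.0006231276535472127 [-0.39  0.71 -0.26  1.83  0.29  0.63  0.35]
[[-0.001  0.381  0.925]
 [-0.001  0.925 -0.381]
 [-1.    -0.001 -0.001]]
```

View pics/wrist2.png

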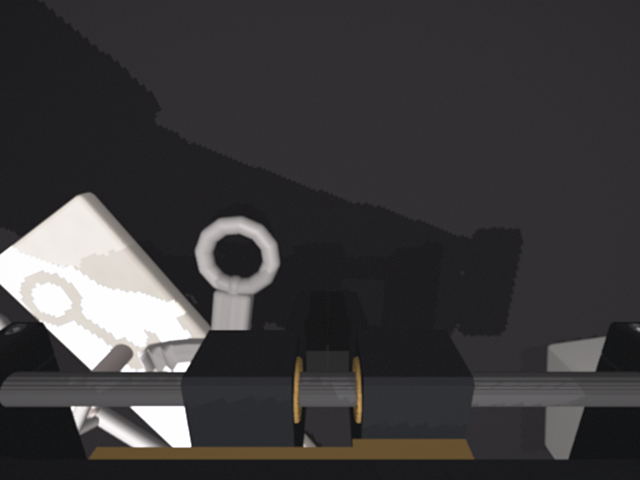

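Call:
step_arm(rows=[1, 0, -0.01, -0.006, 0, 1, 0, -0.018, -0.006, 0, 1, 0, -0.024, -0.008, 0, 1, 0, -0.03, -0.009, 0, 1, 0, -0.035, -0.0095, 0, 1, 0, -0.04, -0.0095, 0, 1, 0, -0.04, -0.0095, 0])

```text
t: 2.6
tool_pos: [0.4779, 0.2487, 0.0605]
tcp_rot: [-2.072, 1.569, -2.463]
ft_force: [1.4, 1.0, 1.8]
opening: 0.0006
```

```bash
python3 snap.py 3 wrist side
```

```text
2.7 [0.4783 0.2494 0.0606] [1.01 2.33 1.21] 0.0007130134335957168 [-0.36  0.67 -0.26  1.93  0.3   0.58  0.36]
[[-0.001  0.381  0.925]
 [-0.001  0.925 -0.381]
 [-1.    -0.001 -0.001]]
```

View pics/wrist3.png

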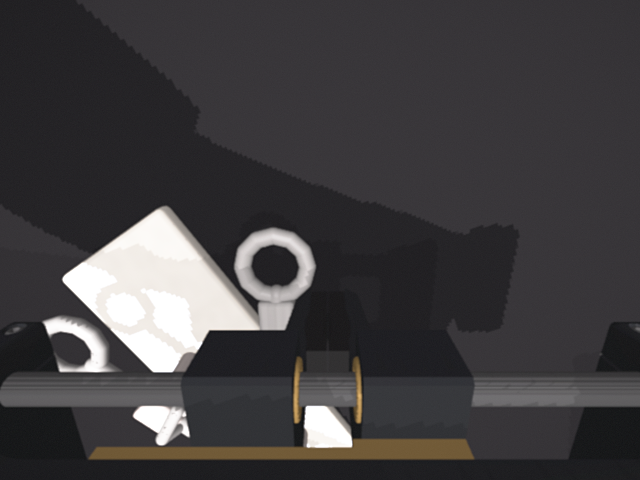

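```bash
cat > ang.py <<'E'
import sys
from h import *
W=load(sys.argv[1]);r=ray(W,(float(sys.argv[2]),float(sys.argv[3])),.05);print(r)
for p in [(.5698,.1886),(.572,.182)]: print(np.degrees(np.arctan2(r[1]-p[1],r[0]-p[0])),np.hypot(r[1]-p[1],r[0]-p[0]))
E
python3 ang.py wrist2.npz 237 257;python3 ang.py wrist3.npz 275.5 267
```

```text
[0.45647765 0.25901313 0.05      ]
148.1451429535815 0.1334165093773915
146.31053939265323 0.13883960779766202
[0.44534383 0.23860998 0.05      ]
158.10835684556838 0.13412805846737835
155.9173675402719 0.13873166506538692
```

Call:
step_arm(rows=[1, 0, -0.006, 0, 0, 1, 0, -0.012, 0, 0, 1, 0, -0.017, 0, 0, 1, 0, -0.022, 0.001, 0, 1, 0, -0.026, 0.001, 0, 1, 0, -0.027, 0.001, 0, 1, 0, -0.027, 0.001, 0])

```text
t: 3.4
tool_pos: [0.4728, 0.2369, 0.0627]
tcp_rot: [1.442, 1.547, 1.059]
ft_force: [9.1, 30.0, -12.8]
opening: 0.0003
```

```bash
python3 snap.py 4 wrist side
```

```text
3.5 [0.4728 0.2369 0.0627] [  8.    29.5  -12.51] 0.0006875241414960802 [-0.33  0.65 -0.27  1.97  0.3   0.54  0.38]
[[ 0.011  0.374  0.927]
 [ 0.02   0.927 -0.374]
 [-1.     0.023  0.003]]
```

View pics/wrist4.png

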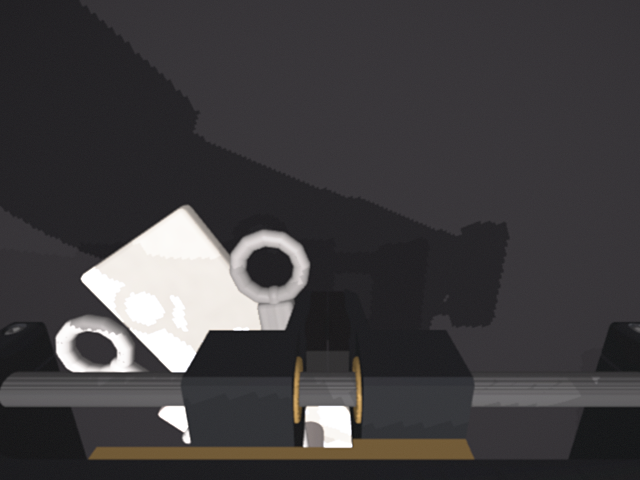

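```bash
python3 ang.py wrist4.npz 270 267; python3 - <<'E'
import cv2,numpy as np
a=[cv2.resize(cv2.imread(f"pics/side{i}.png")[160:275,200:350],None,fx=4,fy=4,interpolation=cv2.INTER_CUBIC) for i in (3,4)]
cv2.imwrite("pics/zs4.png",cv2.resize(np.vstack(a),None,fx=.65,fy=.65))
E
```

```text
[0.44003897 0.22416144 0.05      ]
164.67418927721087 0.1345456795113655
162.28136254956277 0.13853266534180117
```

View pics/zs4.png

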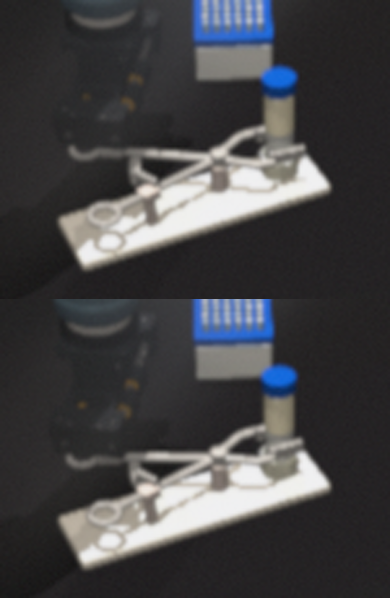

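Call:
step_arm(rows=[1, 0.001, 0.006, 0, 0, 1, 0.003, 0.012, 0, 0, 1, 0.004, 0.016, 0, 0, 1, 0.004, 0.016, 0, 0])

```text
t: 3.9
tool_pos: [0.4786, 0.2511, 0.0586]
tcp_rot: [1.448, 1.549, 1.064]
ft_force: [-0.3, 1.8, 0.6]
opening: 0.0007
```

```bash
python3 snap.py 5 wrist
```

```text
3.95 [0.4784 0.2508 0.0587] [-0.59  1.39  1.65] 0.0007660941775477629 [-0.35  0.67 -0.27  1.94  0.3   0.55  0.37]
[[ 0.01   0.375  0.927]
 [ 0.019  0.927 -0.375]
 [-1.     0.021  0.003]]
```

View pics/wrist5.png

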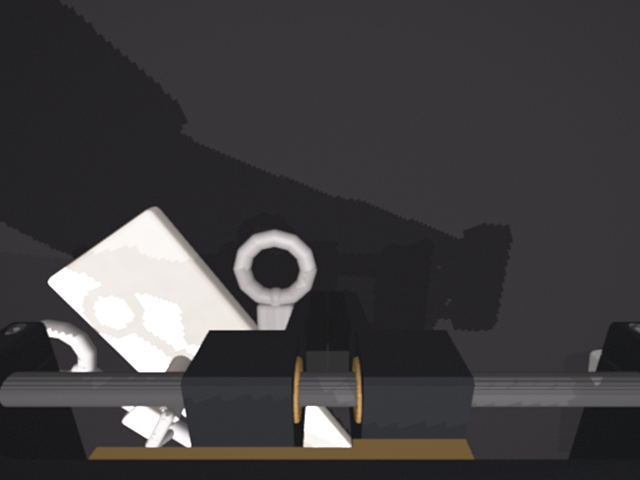

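Call:
step_arm(rows=[1, 0.0, -0.005, 0, 0, 1, 0.001, -0.01, 0, 0, 1, 0.002, -0.014, 0.001, 0, 1, 0.004, -0.018, 0.001, 0, 1, 0.005, -0.022, 0.001, 0, 1, 0.005, -0.022, 0.001, 0])

```text
t: 4.55
tool_pos: [0.4714, 0.2302, 0.0534]
tcp_rot: [1.438, 1.548, 1.054]
ft_force: [0.5, 5.5, 4.1]
opening: 0.0002
```

Call:
step_arm(rows=[1, 0.0, -0.004, 0, 0, 1, 0.0, -0.008, 0, 0, 1, 0, -0.011, 0.001, 0, 1, 0, -0.012, 0.001, 0])

```text
t: 4.95
tool_pos: [0.4691, 0.2209, 0.054]
tcp_rot: [1.404, 1.543, 1.021]
ft_force: [1.9, 9.2, 3.5]
opening: 0.0005
```

```bash
python3 snap.py 6 wrist
```

```text
5.0 [0.4692 0.2209 0.054 ] [0.93 9.58 3.64] 0.000606698315256772 [-0.31  0.65 -0.27  2.    0.31  0.5   0.39]
[[ 0.015  0.374  0.927]
 [ 0.024  0.927 -0.374]
 [-1.     0.027  0.005]]
```

View pics/wrist6.png

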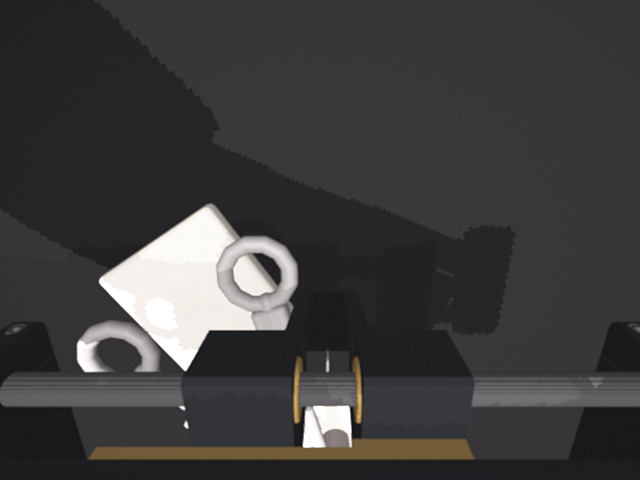

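```bash
python3 ang.py wrist6.npz 257.5 274
```

```text
[0.43424321 0.20487412 0.05      ]
173.1541814650272 0.13653018196670486
170.5722173301728 0.13964296936371265
```

Call:
step_arm(rows=[1, -0.003, -0.003, 0, 0, 1, -0.005, -0.003, 0, 0, 1, -0.005, 0.002, 0, 0, 1, -0.005, 0.006, 0, 0, 1, -0.005, 0.015, 0, 0, 1, -0.005, 0.03, 0, 0, 1, -0.005, 0.03, 0, 0])

```text
t: 5.7
tool_pos: [0.4811, 0.2513, 0.0601]
tcp_rot: [1.401, 1.541, 1.02]
ft_force: [0.6, -0.5, -0.4]
opening: 0.0005
```

```bash
python3 snap.py 7 wrist side
```

```text
5.8 [0.4803 0.249  0.0597] [-1.08 -0.33 -0.54] 0.00038165210981734024 [-0.34  0.67 -0.27  1.95  0.3   0.54  0.37]
[[ 0.014  0.373  0.928]
 [ 0.023  0.927 -0.373]
 [-1.     0.027  0.005]]
```

View pics/wrist7.png

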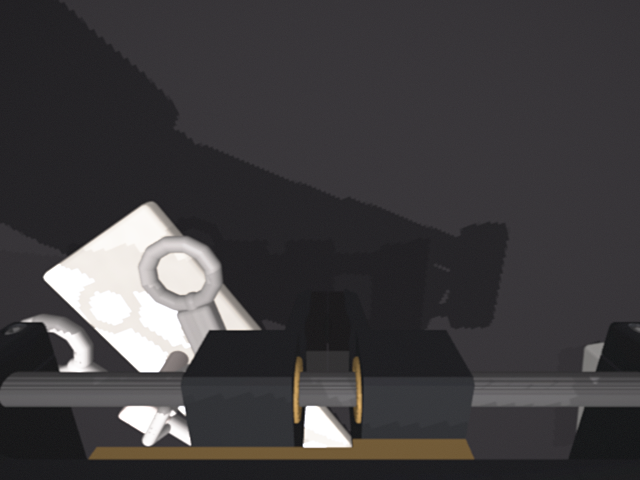

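```bash
python3 ang.py wrist7.npz 180 273
```

```text
[0.43544104 0.20318477 0.05      ]
173.80475404631787 0.13514823522506972
171.18183661606068 0.13819241629725176
```

Call:
step_arm(rows=[1, -0.05, 0.01, 0, 0, 1, -0.1, 0.01, 0, 0, 1, -0.15, 0, 0, 0, 1, -0.2, -0.02, 0.01, 0, 1, -0.2, -0.065, 0.03, 0, 1, -0.2, -0.11, 0.05, 0, 1, -0.2, -0.155, 0.07, 0, 1, -0.2, -0.2, 0.095, 0, 1, -0.2, -0.245, 0.12, 0, 1, -0.2, -0.29, 0.145, 0])

```text
t: 6.8
tool_pos: [0.5024, -0.0761, 0.2525]
tcp_rot: [1.409, 1.544, 1.026]
ft_force: [1.2, -0.3, 0.1]
opening: 0.0003
```

Call:
step_arm(rows=[1, 0, -0.045, 0.024, 0, 1, 0, -0.085, 0.045, 0, 1, 0, -0.088, 0.05, 0, 1, 0, -0.088, 0.05, 0])

```text
t: 7.2
tool_pos: [0.5154, -0.178, 0.25]
tcp_rot: [1.436, 1.544, 1.05]
ft_force: [0.2, 1.0, 0.5]
opening: 0.0001
```

```bash
python3 snap.py 8 wrist scene side
```

```text
7.35 [ 0.5157 -0.1744  0.2503] [ 0.32 -0.44  0.15] 0.0005047595633400647 [ 0.42  0.38 -0.21  1.82  0.06  0.94  1.38]
[[ 0.013  0.371  0.929]
 [ 0.024  0.928 -0.371]
 [-1.     0.027  0.003]]
```

View pics/wrist8.png

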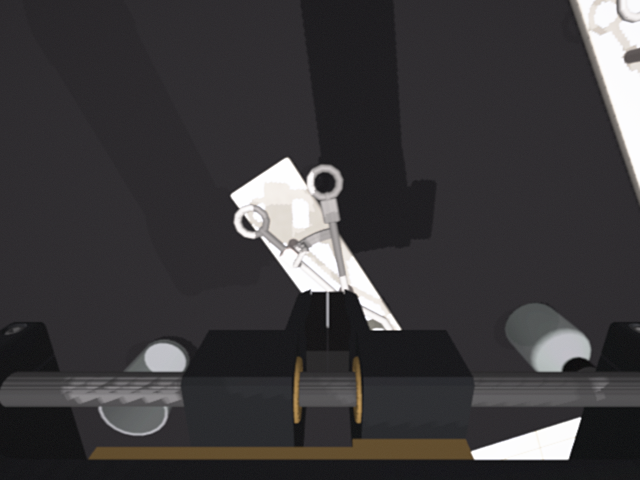

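View pics/side8.png

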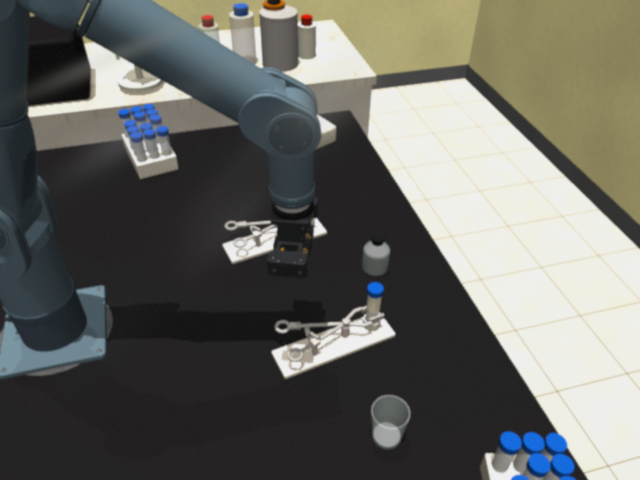

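```bash
python3 - <<'E'
from h import *
W=load("wrist8.npz")
for n,uv,z in [("ring",(325,182),.05),("pad",(331.5,209.5),.055),("fix",(251,221),.05)]: print(n,ray(W,uv,z).round(4))
S=load("side8.npz")
print("A ring side",ray(S,(232,225),.05))
E
```

```text
ring [ 0.4876 -0.1627  0.05  ]
pad [ 0.5136 -0.1667  0.055 ]
fix [ 0.4953 -0.2443  0.05  ]
A ring side [0.43729931 0.20392551 0.05      ]
```

Call:
step_arm(rows=[1, 0.05, 0, -0.002, 0, 1, 0.1, 0, -0.004, 0, 1, 0.14, 0, -0.004, 0, 1, 0.163, 0, -0.004, 0, 1, 0.163, 0, -0.004, 0])

```text
t: 7.85
tool_pos: [0.512, -0.1662, 0.0846]
tcp_rot: [1.68, 1.543, 1.303]
ft_force: [-1.4, -0.0, 0.6]
opening: 0.0004
```

```bash
python3 snap.py 9 wrist
```

```text
7.9 [ 0.5134 -0.167   0.0866] [ 0.67 -0.36  0.6 ] 0.0004333568548611351 [ 0.38  0.61 -0.17  1.93  0.13  0.6   1.33]
[[ 0.011  0.369  0.93 ]
 [ 0.026  0.929 -0.369]
 [-1.     0.028  0.   ]]
```

View pics/wrist9.png

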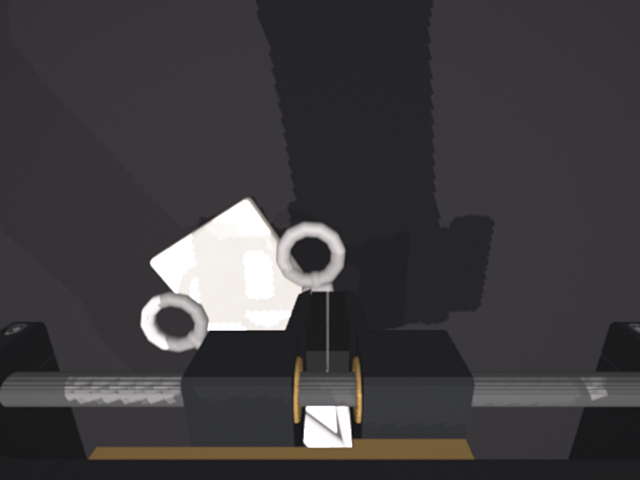

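Call:
step_arm(rows=[1, 0.006, 0, 0, 0, 1, 0.011, 0, 0, 0, 1, 0.015, 0, 0, 0, 1, 0.019, 0, 0, 0, 1, 0.019, 0, 0, 0])

```text
t: 8.4
tool_pos: [0.5148, -0.166, 0.0682]
tcp_rot: [1.487, 1.542, 1.109]
ft_force: [-0.6, 1.5, 5.6]
opening: 0.0003
```

Call:
step_arm(rows=[1, 0.003, 0.0, 0, 0, 1, 0.004, 0.004, -0.001, 0, 1, 0.004, 0.009, -0.001, 0, 1, 0.004, 0.014, -0.002, 0, 1, 0.004, 0.019, -0.002, 0, 1, 0.004, 0.024, -0.002, 0, 1, 0.0045, 0.03, -0.001, 0, 1, 0.0045, 0.035, -0.001, 0, 1, 0.005, 0.037, -0.001, 0, 1, 0.005, 0.037, -0.001, 0])

```text
t: 9.4
tool_pos: [0.5277, -0.1342, 0.0652]
tcp_rot: [1.4, 1.545, 1.02]
ft_force: [-2.8, -5.3, 8.6]
opening: 0.0003
```

```bash
python3 snap.py 10 wrist side
```

```text
9.5 [ 0.5277 -0.1342  0.0652] [-3.78 -4.33  7.8 ] 0.00014103050390838973 [ 0.3   0.66 -0.16  1.93  0.14  0.56  1.25]
[[ 0.014  0.37   0.929]
 [ 0.022  0.929 -0.371]
 [-1.     0.026  0.004]]
```

View pics/wrist10.png

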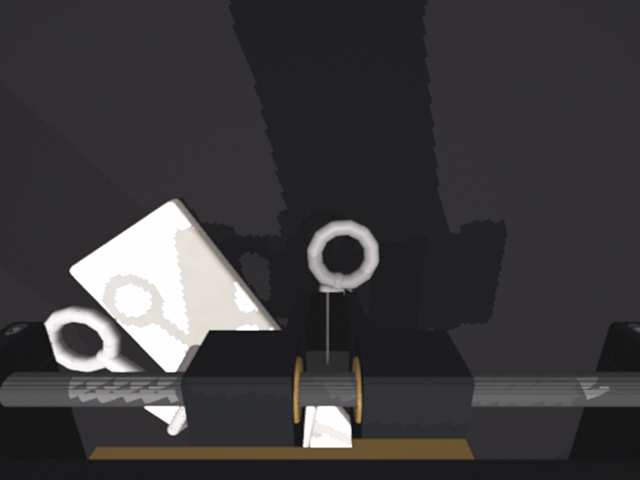

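Call:
step_arm(rows=[1, -0.01, 0, 0, 0, 1, -0.03, 0, 0, 0, 1, -0.08, 0, 0, 0, 1, -0.13, 0, 0, 0, 1, -0.18, 0, 0, 0, 1, -0.2, 0, 0, 0, 1, -0.2, 0, 0, 0])

```text
t: 10.2
tool_pos: [0.5267, -0.1395, 0.2688]
tcp_rot: [1.162, 1.542, 0.782]
ft_force: [-0.1, 0.4, -0.0]
opening: 0.0004
```

```bash
python3 snap.py 11 wrist side scene; python3 - <<'E'
import cv2,numpy as np
a=cv2.imread("pics/side11.png");b=cv2.imread("pics/scene11.png")
o=np.hstack([cv2.resize(a[170:400,215:415],None,fx=2.4,fy=2.4,interpolation=3)[:,:480],cv2.resize(b[160:320,220:480],(320,552))])
cv2.imwrite("pics/f11.png",o[:,:800])
E
```

```text
10.35 [ 0.5241 -0.1387  0.2639] [-0.3   0.15  0.04] 0.000390726024177803 [ 0.35  0.36 -0.21  1.82  0.06  0.97  1.32]
[[ 0.012  0.371  0.929]
 [ 0.023  0.928 -0.371]
 [-1.     0.025  0.002]]
```

View pics/wrist11.png

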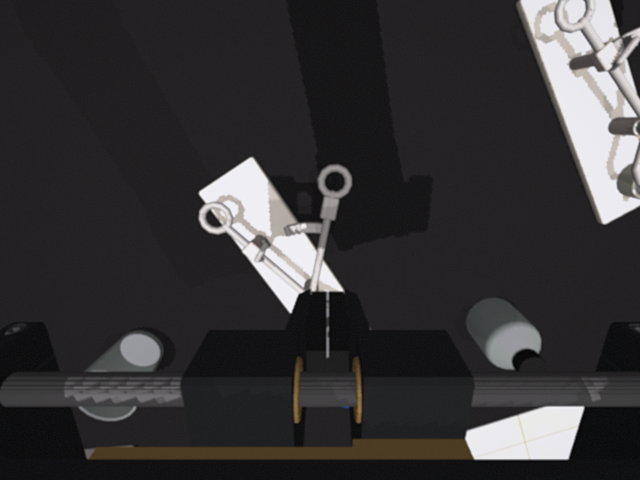

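View pics/f11.png

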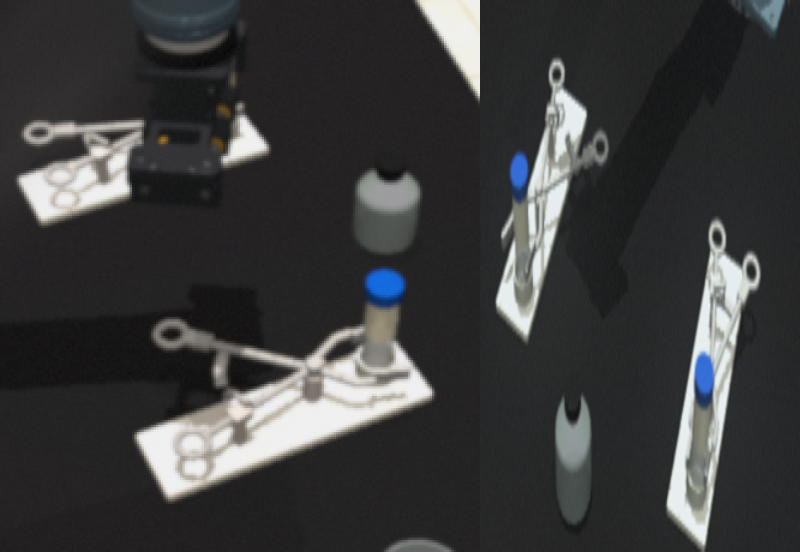

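```bash
python3 - <<'E'
from h import *
def caps(f,n,boxes):
    p=load(f)[0];h=cv2.cvtColor(p,cv2.COLOR_RGB2HSV);m=cv2.inRange(h,(105,150,80),(120,255,255))
    for x0,y0,x1,y1 in boxes:
        v,u=np.nonzero(m[y0:y1,x0:x1]);print(f,n,(u.mean()+x0).round(1),(v.mean()+y0).round(1),len(u))
for f in("scene0.npz","scene11.npz"): caps(f,"",[(380,255,420,285),(235,195,265,225)])
for f in("side0.npz","side11.npz"): caps(f,"",[(360,275,390,305)])
W=load("wrist11.npz");r=ray(W,(335,182),.05);print(r)
print(np.degrees(np.arctan2(r[1]+.1895,r[0]-.624)))
C=load("scene11.npz")
print([ray(C,q,.05).round(4) for q in [(220+755/1.231-480/1.231*1,0)]][:0])
E
python3 - <<'E'
import cv2
b=cv2.imread("pics/scene11.png");cv2.imwrite("pics/sc11.png",cv2.resize(b[170:330,220:480],None,fx=3,fy=3,interpolation=3))
E
```

```text
scene0.npz  401.1 269.1 171
scene0.npz  251.2 210.3 161
scene11.npz  401.7 269.4 169
scene11.npz  251.2 210.2 161
side0.npz  374.9 288.7 222
side11.npz  374.9 288.9 221
[ 0.50723414 -0.11646444  0.05      ]
147.97454512077093
[]
```

View pics/sc11.png

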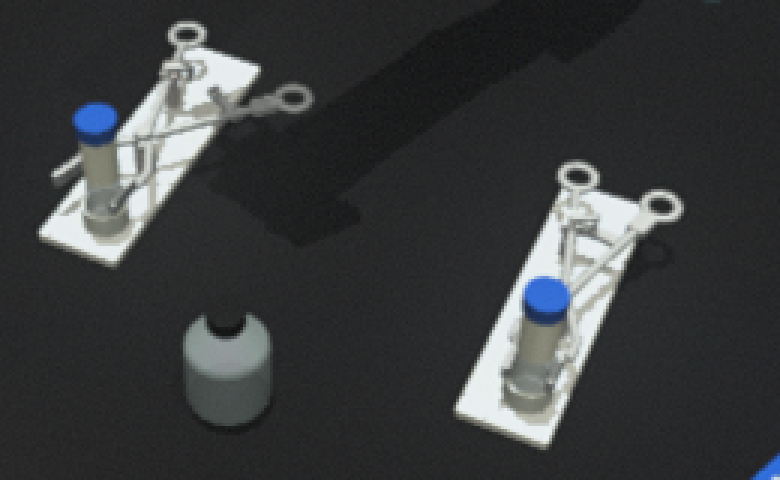

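```bash
python3 -c "
from station import bot
print(bot.close_job())"
```

```text
the job is handed in; nothing more can be done
None
```

Both forceps are done in the order asked, and the job was handed in at about 10.4 s of the 54 s allowed.

**Open forceps (closed first):** I pushed the free handle closed with the shut fingers. The first push jammed at about 0.28 rad with roughly 33 N at the wrist, because the tool had drifted upward. I backed off and pushed again slightly lower, which went through with about 10 N at the wrist. After I let go, the handle stayed at about 0.41–0.44 rad, so a tooth is holding it. That reading lies between the second and third teeth (0.39 and 0.46), so I can't say which one. A later look from the other two cameras still showed it closed.

**Locked forceps (opened second):** I pressed the pad down with up to about 9 N, moved along the opening arc to the open stop, and lifted off. The handle now sits about 43° off the stand's axis, the same as the other forceps when it was fully open, so the closing angle is about 0.

**Last checks:** The tube caps moved by less than 1 pixel in the pictures, so both tubes still stand upright in their cups. The bottle looked undisturbed. I did not measure the beaker or tip box at the end, but the arm stayed clear of both. The arm ended raised and touching nothing, with near-zero wrist force. Apart from the jammed first push and the tooth I couldn't identify, no check failed or disagreed.

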